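# Clear the spanner off the lamp foot and seat the lampholder

### The arm

A 7-joint arm with a two-finger parallel gripper is mounted at the origin on the work surface. World frame = base frame: x ahead of the robot, y to its left, z up, the work surface at z = 0. Lengths are in m, angles in rad, forces in N, time in s.
With the tool pointing down it reaches from about 0.425 to 0.925 m from the base axis. Payload 6.8 kg.
Tool frame: the origin (TCP) lies midway between the tips of the shut fingers; the grasp point (between the pads) lies r.grip_point_offset behind it (r.grip_point_offset is the distance from the TCP to the grasp point, in m); z points along the fingers, y is the line along which they close (so a half turn about z gives the same grasp; the last joint's range is limited). The gripper opens to 85 mm and grips with 20 to 120 N. Pads are 22 mm wide; open, the fingers measure 114 mm over their backs; the gripper's body (76 mm by 85 mm) begins 54 mm behind the grasp point. The pads swing forward as they close: fully open they stand 13 mm farther back than shut.
Start: joints at [1.127, 0.477, 0.022, 1.555, -0.011, 1.109, -0.083], TCP at [0.222, -0.637, 0.192] pointing down, gripper open.
Joint ranges: [-2.96, 2.96], [-0.34, 2.1], [-1.41, 1.46], [0.24, 2.44], [-1.37, 4.51], [0.17, 1.92], [-2.96, 2.96]. Speed limits (rad/s): [2.39, 2.39, 3.14, 3.14, 3.14, 3.14, 3.14].

### API

Orientations are given as a rotation vector (axis times angle).
In Python, from bench import r gives the robot as it stands. The module is installed in compiled form; this text tells all that it offers.
- The arm moves only by the shell command python3 -m crank 'ROWS' [FORCE]. ROWS is JSON, a list of rows, each a list of 5 numbers: the shift along the world's x, y, z in units of 200 mm (1.0 is 200 mm), then the turn about the world's z in units of 45 degrees (1.0 is 45 degrees), then the opening, from -1 (shut) to 1 (fully open). In form: [[dx, dy, dz, turn, jaw], ...]. A call has 1 to 8 rows; each row shifts and turns the commanded pose from where the row before left it; what a row does not reach is not made up. A row lasts 1/12 s, in which the tool goes at most 41.7 mm and 7.16 degrees, less where a joint would pass 70% of its speed; a pose out of reach is approached as far as the arm can. A call with a number of a shift or a turn outside -1 to 1 is refused whole. A call with a gripper value outside its range is refused whole. The fingers move at their own pace and stop on an object; FORCE is the grip in N (left out, the last holds). Time passes only in rows, so rows that do not move let the fingers close. It gives the time, the measured TCP pose, the force, the opening and the grip force at its end, in the units of the state.
- r.get_obs(): the state, without advancing time (a new reading comes with each control period).
- r.grab_frame(name): name is "scene" or "top"; returns the picture (400x640x3 uint8, blue, green, red); there is no depth.
- r.camera_model(name): a dict with "fx", "fy", "cx", "cy" (pixels), "R" (3x3) and "t" (3): a world point X has camera coordinates R X + t. Camera axes: x right, y down, z forward; pixel columns grow to the right and rows downward; lengths in m; the calibration is good to about 2 mm. A picture is of the moment at which its call begins. camera_model takes no time and is no camera call.
- r.hand_in(): hands the job in; it is judged then, once.
The state is a dict: "clock": time; "joints": joint angles; "qvel": joint speeds; "tau": joint torques, N m; "tcp_pos": TCP position; "orientation": TCP orientation; "contact_force": force on the tool from outside, world axes, zero at the start; "moment": the same for the moment, N m; "grip_width": finger opening in m; "gripper_force": force on a finger pad.
Only numpy, scipy, OpenCV 4.12 (cv2) and the standard library are available. Lean on these libraries where they do the work, as an engineer would, in place of code of your own. Each camera call takes 0.05 s, during which the arm holds its last target. There are 200 camera calls.

### The job

A spanner has been left lying across the green lamp foot, over its round recess. Lay the spanner flat and lengthwise on the black rubber tool mat, wholly on the mat, and let go of it; then stand the tall brass lampholder upright in the recess of the lamp foot, flange down on the floor of the recess.

Things in the scene. Friction and masses are not known exactly. Their poses are not given: they have to be found in the camera images.
- foot: Square green-painted lamp foot, 150 x 150 mm and 30 mm high, fixed to the bench. Origin: centre of its underside, z up. In the middle of its top is a round recess, 60 mm across and 12 mm deep, its axis through the origin; the recess floor is 18 mm above the underside. A small brass cable stub sticks out of its +x side.
- spanner: Loose steel double open-ended spanner, 210 mm long, shaft 18 mm wide and 12 mm thick, jaws about 40 mm wide; 0.2 to 0.4 kg. At first it lies flat on top of the lamp foot, across the recess, jaws sticking out past the foot. Origin: middle of the shaft's underside (its balance point); x along the shaft, z up. A smaller spanner (140 mm) on the bench is not needed.
- mat: Black rubber tool mat, 320 x 180 mm, 4 mm thick, fixed to the bench to the robot's left of the foot, empty. Origin: centre of its underside; x along its long side, y along its short side.
- holder: Loose brass lampholder standing on the bench right of the foot: cylinder 32 mm across, 55 mm tall, with a flange 40 mm across, 6 mm thick at its foot (tapering in up to 9 mm) and a black disc on top; 0.1 to 0.2 kg. Origin: centre of its underside, z up. The other two brass parts there, a domed cap and an open collar, are under 20 mm tall and not needed.
Mind the look-alikes: they are no part of the job. There is more than one size of the foot; the job needs the largest. Leave any blue look-alike of the spanner alone.

How it is judged:
By the outcome, as a careful person would: the job done as asked, in the order asked, and still so for the second after the job is handed in, with the robot touching nothing.
It also fails if it takes over 58 s, if anything falls off the work surface, if the arm or the gripper's body presses on something with over 40 N, if the wrist force passes 120 N, or if a joint passes its speed limit or range.

## Working session

There is one attempt and no reset: what is moved stays moved. The work goes in short steps, Python scripts to look and compute and a shell command to move; the robot and the scene stay as the last step left them, time stands still between calls to the robot, and variables do not carry over. Pictures are saved under pics/ and viewed, at most 10 in all, crops included, and the job is handed in when it is done.

```bash
mkdir -p pics
cat > h.py <<'E'
import numpy as np, cv2
from bench import r
def px2w(cam,u,v,z):
    c=r.camera_model(cam); R=np.array(c["R"]);t=np.array(c["t"])
    d=R.T@np.array([(u-c["cx"])/c["fx"],(v-c["cy"])/c["fy"],1]); o=-R.T@t
    return o+d*(z-o[2])/d[2]
def w2px(cam,X):
    c=r.camera_model(cam); p=np.array(c["R"])@np.array(X)+np.array(c["t"])
    return np.array([c["fx"]*p[0]/p[2]+c["cx"],c["fy"]*p[1]/p[2]+c["cy"]])
def st():
    o=r.get_obs(); print({k:np.round(o[k],4).tolist() for k in("clock","tcp_pos","orientation","contact_force","grip_width","gripper_force")})
E
python3 - <<'E'
from h import *
for n in("top","scene"):
    cv2.imwrite(f"pics/{n}0.png",r.grab_frame(n)); c=r.camera_model(n); print(n,c["fx"],-np.array(c["R"]).T@np.array(c["t"]))
st(); print(r.grip_point_offset)
E
```

```text
top 420.8872976531019 [0.27760528 0.00299736 1.06703258]
scene 499.4344554685568 [1.0239729  0.13613466 0.91678385]
{'clock': 0.1, 'tcp_pos': [0.2222, -0.6367, 0.1908], 'orientation': [-3.0958, -0.5246, 0.0007], 'contact_force': [0.1933, -0.127, 0.0593], 'grip_width': 0.0855, 'gripper_force': 0.0}
0.0187
```

View pics/top0.png

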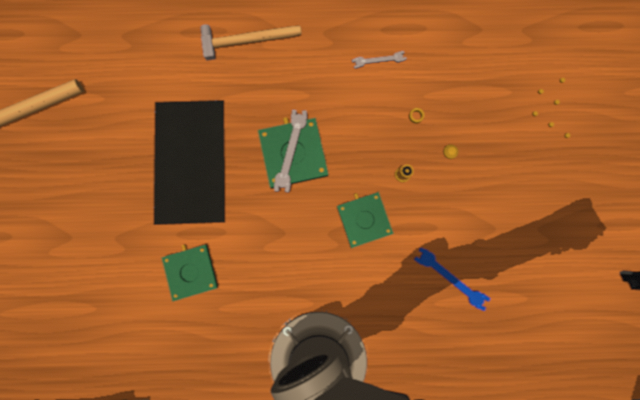

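View pics/scene0.png

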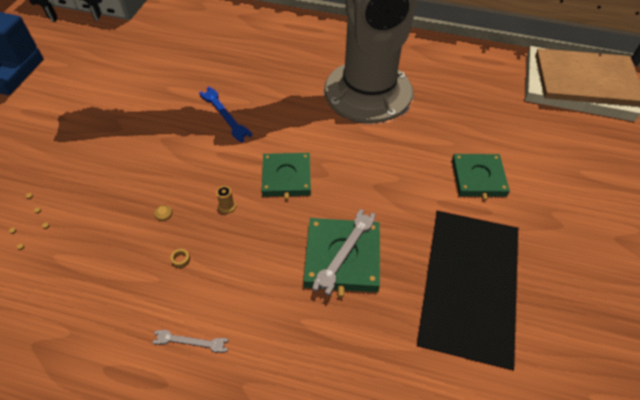

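Top view: three green feet at (293,152), (365,219) and (189,271). The one at (293,152) is the largest and carries the grey spanner (ends at 299,115 and 283,187). The blue spanner (450,278) and the small grey one (380,60) are look-alikes. Brass parts: the tall one with the black top is at (406,172), the ring at (417,116) and the dome at (451,152). The mat is at (190,162). Next I measure, and make a crop to confirm.

Run:
```python
from h import *
T=cv2.imread("pics/top0.png");S=cv2.imread("pics/scene0.png")
a=cv2.resize(T[95:205,240:470],None,fx=3.4,fy=3.4,interpolation=cv2.INTER_CUBIC); 
b=cv2.resize(S[170:310,190:400],None,fx=1.5,fy=1.5,interpolation=cv2.INTER_CUBIC)
H=np.zeros((a.shape[0]+b.shape[0],a.shape[1],3),np.uint8);H[:a.shape[0]]=a;H[a.shape[0]:,:b.shape[1]]=b
cv2.imwrite("pics/crop0.png",H); print(H.shape)
def rect(img,cam,m,box,z,name):
    M=np.zeros_like(m);x0,x1,y0,y1=box;M[y0:y1,x0:x1]=m[y0:y1,x0:x1]
    n,l,s,_=cv2.connectedComponentsWithStats(M)
    v,u=np.nonzero(np.isin(l,[i for i in range(1,n) if s[i,4]>25]))
    P=np.array([px2w(cam,p,q,z)[:2] for p,q in zip(u,v)],np.float32)*1000
    R=cv2.minAreaRect(P); print(cam,name,len(u),"rect",np.round(R[0],1),np.round(R[1],1),round(R[2],1),"mean",P.mean(0).round(1)); return P
for cam,img,bs in(("top",T,dict(f=(250,335,110,195),s=(265,320,100,200),m=(140,235,90,235),h=(393,420,160,185))),("scene",S,dict(f=(298,388,210,300),s=(305,385,205,298),m=(410,530,205,370),h=(212,240,182,218)))):
    hsv=cv2.cvtColor(img,cv2.COLOR_BGR2HSV);h,s,v=cv2.split(hsv)
    g=((h>50)&(h<90)&(s>90)).astype(np.uint8); gr=((s<75)&(v>90)).astype(np.uint8); bl=(v<45).astype(np.uint8)
    rect(img,cam,g,bs['f'],.030,"foot")
    P=rect(img,cam,gr,bs['s'],.040,"spanner")
    d=P-P.mean(0);w,V=np.linalg.eigh(d.T@d);print(" axis",V[:,1],np.degrees(np.arctan2(V[1,1],V[0,1])))
    rect(img,cam,bl,bs['m'],.004,"mat")
    rect(img,cam,bl,bs['h'],.055,"disc")
```

```text
(584, 782, 3)
top foot 2494 rect [511.7  52.9] [148.4 145.2] 11.3 mean [512.2  50.5]Traceback (most recent call last):
  File "<stdin>", line 17, in <module>
  File "<stdin>", line 11, in rect
  File "h.py", line 4, in px2w
    c=r.camera_model(cam); R=np.array(c["R"]);t=np.array(c["t"])
ValueError: time passes only in moves, steps and waits
```

View pics/crop0.png

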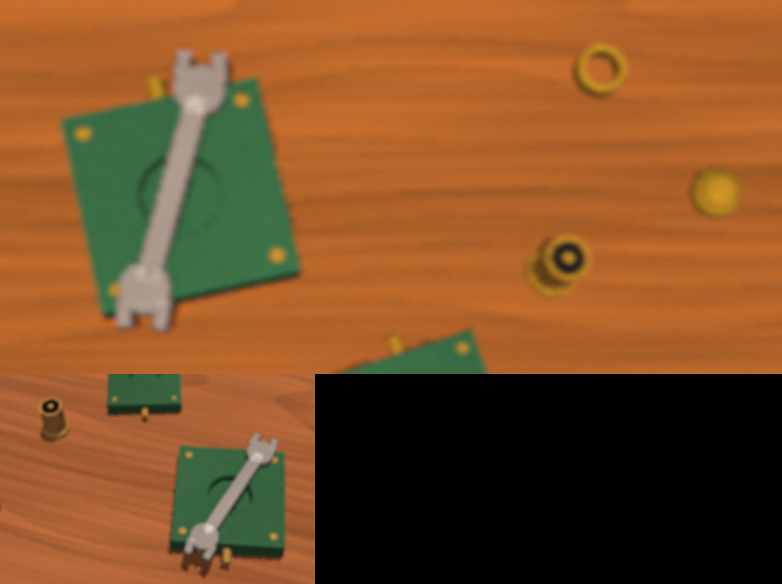

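The crop confirms it: the grey spanner lies across the large foot, and the tall brass part has a black top with a ring. The ring and the dome are low. camera_model must be cached because repeated calls are refused.

```bash
sed -i 's/^from bench import r/from bench import r\nCM={n:r.camera_model(n) for n in("top","scene")}/; s/c=r.camera_model(cam)/c=CM[cam]/' h.py
cat > m.py <<'E'
from h import *
def rect(cam,m,box,z,name):
    M=np.zeros_like(m);x0,x1,y0,y1=box;M[y0:y1,x0:x1]=m[y0:y1,x0:x1]
    n,l,s,_=cv2.connectedComponentsWithStats(M)
    v,u=np.nonzero(np.isin(l,[i for i in range(1,n) if s[i,4]>12]))
    P=np.array([px2w(cam,p,q,z)[:2] for p,q in zip(u,v)],np.float32)*1000
    R=cv2.minAreaRect(P); print(cam,name,len(u),"rect",np.round(R[0],1),np.round(R[1],1),round(R[2],1),"mean",P.mean(0).round(1)); return P
def masks(img):
    h,s,v=cv2.split(cv2.cvtColor(img,cv2.COLOR_BGR2HSV))
    return ((h>50)&(h<90)&(s>90)).astype(np.uint8),((s<75)&(v>90)).astype(np.uint8),(v<45).astype(np.uint8)
def axis(P):
    d=P-P.mean(0);w,V=np.linalg.eigh(d.T@d);print(" axis",np.degrees(np.arctan2(V[1,1],V[0,1])).round(1))
E
python3 - <<'E'
from m import *
T=cv2.imread("pics/top0.png");S=cv2.imread("pics/scene0.png")
for cam,img,bs in(("top",T,dict(f=(250,335,110,195),s=(265,320,100,200),m=(140,235,90,235),h=(393,420,160,185))),("scene",S,dict(f=(298,388,210,300),s=(305,385,205,298),m=(410,530,205,370),h=(212,240,182,218)))):
    g,gr,bl=masks(img)
    rect(cam,g,bs['f'],.030,"foot"); axis(rect(cam,gr,bs['s'],.040,"spanner"))
    rect(cam,bl,bs['m'],.004,"mat"); rect(cam,bl,bs['h'],.055,"disc")
o=r.get_obs(); from scipy.spatial.transform import Rotation as Ro
print(Ro.from_rotvec(o["orientation"]).as_matrix().round(3))
E
```

```text
top foot 2494 rect [511.7  52.9] [148.4 145.2] 11.3 mean [512.2  50.5]
top spanner 915 rect [515.4  58.3] [ 42.2 212.2] 74.7 mean [513.1  59. ]
 axis 164.2
top mat 8115 rect [500.6 319.4] [311.9 172.7] 0.9 mean [497.8 319.5]Traceback (most recent call last):
  File "<stdin>", line 6, in <module>
  File "m.py", line 7, in rect
    R=cv2.minAreaRect(P); print(cam,name,len(u),"rect",np.round(R[0],1),np.round(R[1],1),round(R[2],1),"mean",P.mean(0).round(1)); return P
cv2.error: OpenCV(4.12.0) /io/opencv/modules/imgproc/src/convhull.cpp:143: error: (-215:Assertion failed) total >= 0 && (depth == CV_32F || depth == CV_32S) in function 'convexHull'
```

Run:
```python
from m import *
T=cv2.imread("pics/top0.png");S=cv2.imread("pics/scene0.png")
for cam,img,bs in(("top",T,dict(f=(250,335,110,195),s=(265,320,100,200),m=(140,235,90,235),h=(400,414,163,178))),("scene",S,dict(f=(298,388,210,300),s=(305,385,205,298),m=(410,530,205,370),h=(216,233,184,196)))):
    g,gr,bl=masks(img)
    if cam=="scene":
        rect(cam,g,bs['f'],.030,"foot"); axis(rect(cam,gr,bs['s'],.040,"spanner")); rect(cam,bl,bs['m'],.004,"mat")
    v=cv2.cvtColor(img,cv2.COLOR_BGR2HSV)[...,2]; x0,x1,y0,y1=bs['h']; print(v[y0:y1,x0:x1])
    rect(cam,(v<85).astype(np.uint8),bs['h'],.055,"disc")
o=r.get_obs(); from scipy.spatial.transform import Rotation as Ro
print(Ro.from_rotvec(o["orientation"]).as_matrix().round(3))
```

```text
[[170 169 168 169 171 172 174 172 171 170 168 168 168 167]
 [163 161 165 171 181 186 185 185 184 183 177 173 172 170]
 [148 143 159 176 184 181 173 172 179 186 185 183 180 176]
 [131 144 163 169 157 133 113 110 123 146 170 184 188 184]
 [134 155 154 128  95  67  45  44  54  84 131 173 192 192]
 [145 165 143  88  46  47  67  69  54  48  92 150 186 192]
 [146 157 126  68  49  89 129 138 109  63  66 122 170 187]
 [143 143 106  56  59 118 166 178 149  89  56 103 159 182]
 [142 145 114  61  53 105 155 173 145  86  51  98 157 182]
 [133 156 138  85  44  63 101 118 100  56  52 107 160 183]
 [117 150 153 115  65  39  44  54  49  47  82 134 174 186]
 [103 134 155 145 113  78  52  49  61  88 128 167 186 187]
 [ 96 115 141 156 152 136 120 117 128 144 166 185 193 188]
 [ 97 101 116 133 151 163 168 168 172 175 178 184 190 190]
 [102 100  99 104 121 143 155 160 169 176 179 181 185 188]]
top disc 36 rect [ 455.7 -225.5] [17.3 17.4] 88.9 mean [ 455.8 -225.6]
scene foot 3602 rect [520.7  53.3] [159.  145.4] 11.4 mean [521.7  55.4]
scene spanner 1178 rect [516.3  56.7] [ 43.  214.5] 75.2 mean [525.1  
[... 388 characters left out ...]
131 100  80  59  50  45  44  57  82 123 157 173 167 162]
 [181 167 134  87  49  45  68  88  84  60  30  38  86 141 172 169 164]
 [179 158 105  50  27  65 115 148 142 105  49  23  67 132 169 169 163]
 [179 149  87  29  28  77 132 167 157 116  52  23  66 134 169 168 163]
 [180 148  86  29  24  59 106 135 124  85  36  28  76 135 161 161 160]
 [180 156 101  43  18  30  55  72  65  40  28  50  94 135 143 140 157]
 [183 171 131  79  40  25  30  32  33  41  62  94 121 130 121 122 149]
 [178 172 148 119  89  77  76  76  80  89 110 127 130 119 100 105 142]]
scene disc 54 rect [ 454.9 -226.6] [21.6 19.2] 22.0 mean [ 455.9 -226.8]
[[ 0.944  0.329 -0.001]
 [ 0.329 -0.944  0.002]
 [-0.    -0.002 -1.   ]]
```

Both views agree: spanner centre (516, 57.5) mm, axis −15.5°. Foot (512, 53), mat (501, 319) with its long side at +0.8°, holder (456, −226). Moving to above the spanner.

```bash
python3 -m crank '[[0.13,0.13,0,-0.1,1],[0.13,0.13,0,-0.1,1],[0.13,0.13,0,-0.1,1],[0.13,0.13,0,-0.1,1],[0.13,0.13,0,-0.1,1],[0.13,0.13,0,-0.1,1],[0.13,0.13,0,-0.1,1],[0.13,0.13,0,0,1]]' 80
python3 -m crank '[[0.03,0.18,0,0,1],[0.03,0.18,0,0,1],[0.03,0.18,0,0,1],[0.03,0.18,0,0,1],[0.03,0.18,0,0,1],[0.03,0.18,0,0,1],[0.03,0.18,0,0,1],[0.03,0.18,0,-0.07,1]]'
python3 -m crank '[[0.03,0.18,0,0,1],[0.03,0.18,0,0,1],[0.03,0.18,0,0,1],[0.03,0.18,0,0,1],[0,0,0,0,1],[0,0,0,0,1]]'; python3 -c "from h import *;st()"
```

```text
clock: 0.77
tcp_pos: [0.4313, -0.4276, 0.1914]
orientation: [-3.123, 0.342, 0.001]
contact_force: [0.4, -1.3, -0.1]
grip_width: 0.085
gripper_force: 0.0
clock: 1.43
tcp_pos: [0.4781, -0.1396, 0.1915]
orientation: [3.113, -0.421, -0.001]
contact_force: [0.4, 0.0, 0.2]
grip_width: 0.0854
gripper_force: 0.0
clock: 1.93
tcp_pos: [0.5024, 0.0052, 0.1915]
orientation: [-3.114, 0.413, 0.001]
contact_force: [-0.7, -0.8, 0.7]
grip_width: 0.0856
gripper_force: 0.0
{'clock': 1.9333, 'tcp_pos': [0.5024, 0.0052, 0.1915], 'orientation': [-3.1139, 0.4132, 0.0008], 'contact_force': [-0.6665, -0.8267, 0.6893], 'grip_width': 0.0856, 'gripper_force': 0.0}
```

```bash
python3 -m crank '[[0.034,0.13,0,-0.01,1],[0.034,0.13,0,0,1],[0,0,-0.15,0,1],[0,0,-0.15,0,1],[0,0,-0.15,0,1],[0,0,-0.15,0,1],[0,0,0,0,1],[0,0,0,0,1]]'
python3 - <<'E'
from h import *
st(); a=r.grab_frame("scene")[190:320,270:420]; b=r.grab_frame("top")[90:210,230:350]
cv2.imwrite("pics/c1.png",np.hstack([cv2.resize(a,(400,347)),cv2.resize(b,(347,347))]))
E
```

```text
clock: 2.6
tcp_pos: [0.5147, 0.0531, 0.0708]
orientation: [3.11, -0.436, -0.006]
contact_force: [0.8, 1.0, 1.1]
grip_width: 0.0858
gripper_force: 0.0
{'clock': 2.6, 'tcp_pos': [0.5147, 0.0531, 0.0708], 'orientation': [3.1095, -0.4357, -0.0058], 'contact_force': [0.7565, 1.0126, 1.0541], 'grip_width': 0.0858, 'gripper_force': 0.0}
```

View pics/c1.png

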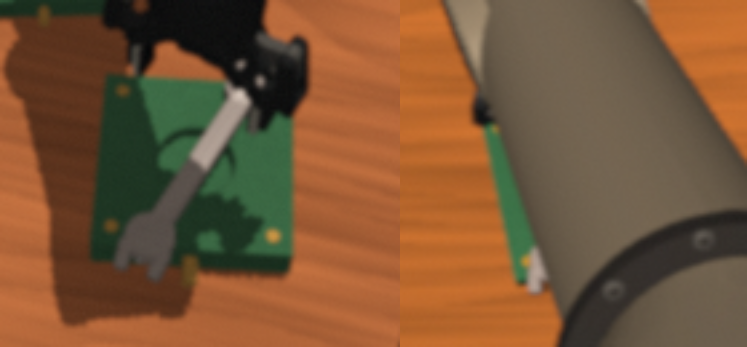

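The scene crop shows the fingers straddling the shaft, spanner undisturbed. Next: descend the last bit and grip.

```bash
python3 -m crank '[[0.005,0.022,-0.05,0,1],[0,0,-0.05,0,1],[0,0,-0.05,0,1],[0,0,-0.04,0,1],[0,0,0,0,1],[0,0,0,0,0],[0,0,0,0,-1],[0,0,0,0,-1]]'
python3 -m crank '[[0,0,0,0,-1],[0,0,0,0,-1],[0,0,0,0,-1],[0,0,0,0,-1],[0,0,0,0,-1],[0,0,0,0,-1]]'
```

```text
clock: 3.37
tcp_pos: [0.5174, 0.0592, 0.034]
orientation: [-3.111, 0.433, -0.001]
contact_force: [0.5, 0.0, -0.2]
grip_width: 0.052
gripper_force: 0.0
clock: 3.87
tcp_pos: [0.5171, 0.0591, 0.0337]
orientation: [3.112, -0.433, 0.0]
contact_force: [0.1, 0.3, -0.4]
grip_width: 0.0
gripper_force: 0.0
```

Shut to 0, so I look.

Run:
```python
from h import *
st(); a=r.grab_frame("scene")[180:320,260:440]
cv2.imwrite("pics/c2.png",cv2.resize(a,(720,560),interpolation=cv2.INTER_CUBIC))
```

```text
{'clock': 3.8667, 'tcp_pos': [0.5171, 0.0591, 0.0337], 'orientation': [3.1115, -0.4334, 0.0001], 'contact_force': [0.0526, 0.3063, -0.3684], 'grip_width': 0.0, 'gripper_force': 0.0}
```

View pics/c2.png

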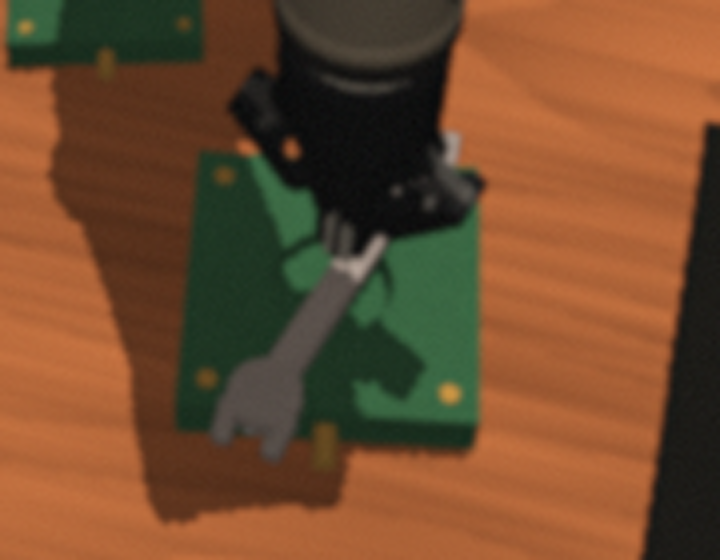

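Run:
```python
from h import *
o=r.get_obs(); p=np.array(o["tcp_pos"])
f=lambda X:((w2px("scene",X)-[260,180])*4).round(0)
for dz in(0,.01,.02): print("tcp+",dz,f(p+[0,0,dz]))
c=np.array([.516,.0575,.042]);d=np.array([np.cos(np.radians(-15.5)),np.sin(np.radians(-15.5)),0]);n=np.array([-d[1],d[0],0])
for s in(0,.03,.06): print(s,f(c+d*s-n*.009),f(c+d*s+n*.009))
# same shaft points in the first picture
S=cv2.imread("pics/scene0.png");N=r.grab_frame("scene")
cv2.imwrite("pics/c3.png",np.hstack([cv2.resize(S[215:285,300:380],(400,350),interpolation=cv2.INTER_CUBIC),cv2.resize(N[215:285,300:380],(400,350),interpolation=cv2.INTER_CUBIC)]))
```

```text
tcp+ 0 [342. 285.]
tcp+ 0.01 [343. 275.]
tcp+ 0.02 [344. 265.]
0 [325. 266.] [356. 282.]
0.03 [295. 311.] [327. 327.]
0.06 [265. 357.] [297. 374.]
```

View pics/c3.png

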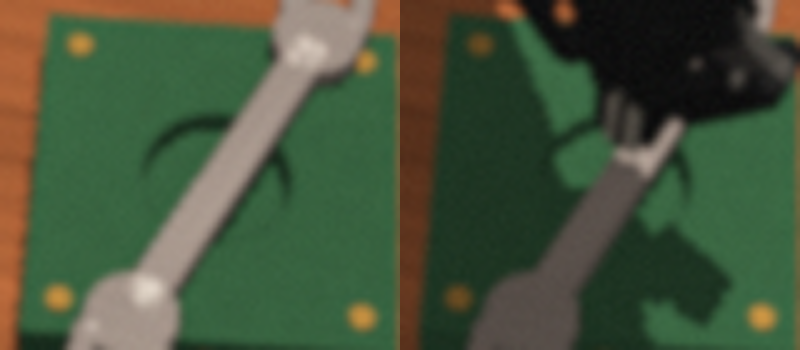

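Run:
```python
from h import *
for z in(.071,.084,.097,.11):
  print(z,[w2px("scene",[.5147+s*.0125,.0531+s*.045,z]).round(1) for s in(-1,1)])
for z in(.034,.042,.05,.06): print(z,w2px("scene",[.517,.059,z]).round(1), px2w("scene",344.4,244,z).round(4))
```

```text
0.071 [array([323.5, 229.7]), array([364.7, 250.6])]
0.084 [array([323.5, 226.2]), array([365.3, 247.2])]
0.097 [array([323.6, 222.6]), array([365.8, 243.8])]
0.11 [array([323.7, 218.9]), array([366.4, 240.2])]
0.034 [345.5 251.1] [0.5013 0.0529 0.034 ]
0.042 [345.7 249.1] [0.5061 0.0536 0.042 ]
0.05 [345.9 247.1] [0.5108 0.0544 0.05  ]
0.06 [346.2 244.5] [0.5167 0.0553 0.06  ]
```

The tips appear about 26 mm higher than the reported TCP implies, both here and in the earlier picture. That also explains the miss: the fingers shut above the shaft. I'll probe gently with the shut fingers to find the true offset.

```bash
python3 -m crank '[[0,0,-0.02,0,-1],[0,0,-0.02,0,-1],[0,0,-0.02,0,-1],[0,0,0,0,-1]]' | grep -E "pos|force"
python3 -m crank '[[0,0,0,0,-1],[0,0,0,0,-1]]' | grep -E "pos|force"
```

```text
tcp_pos: [0.5162, 0.0589, 0.0206]
contact_force: [-1.0, -0.5, -0.3]
gripper_force: 0.0
tcp_pos: [0.517, 0.0591, 0.0216]
contact_force: [-0.5, 0.2, -0.2]
gripper_force: 0.0
```

```bash
python3 -m crank '[[0,0,-0.01,0,-1],[0,0,0,0,-1]]' | grep -E "pos|t_force"
python3 -m crank '[[0,0,-0.01,0,-1],[0,0,0,0,-1]]' | grep -E "pos|t_force"
```

```text
tcp_pos: [0.517, 0.059, 0.0196]
contact_force: [0.1, 0.2, -0.1]
tcp_pos: [0.5169, 0.059, 0.0175]
contact_force: [-0.5, -1.4, -0.3]
```

```bash
python3 -m crank '[[0,0,-0.008,0,-1],[0,0,0,0,-1]]' | grep -E "pos|t_force"
python3 -m crank '[[0,0,-0.008,0,-1],[0,0,0,0,-1]]' | grep -E "pos|t_force"
```

```text
tcp_pos: [0.5169, 0.0591, 0.0159]
contact_force: [-0.3, -0.4, -0.5]
tcp_pos: [0.5169, 0.0591, 0.0143]
contact_force: [-0.4, -0.3, -0.0]
```

Run:
```python
from h import *
N=r.grab_frame("scene")
cv2.imwrite("pics/c4.png",cv2.resize(N[190:290,300:400],(600,600),interpolation=cv2.INTER_CUBIC))
```

```text
(no output)
```

View pics/c4.png

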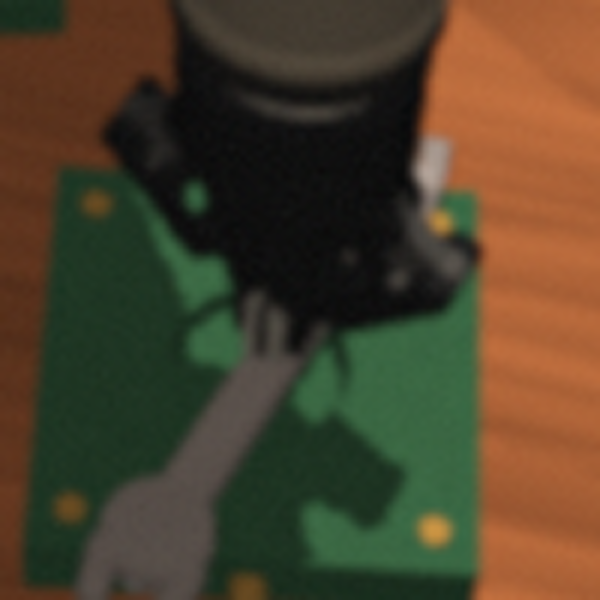

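Tips now at crop (275,350) = scene px (345.8, 248.3), which matches z≈0.044, just above the spanner. So the true tip height is reported z + about 0.029. One more touch to pin it down.

```bash
python3 -m crank '[[0,0,-0.008,0,-1],[0,0,0,0,-1]]' | grep -E "pos|t_force"
python3 -m crank '[[0,0,-0.005,0,-1],[0,0,0,0,-1]]' | grep -E "pos|t_force"
```

```text
tcp_pos: [0.5169, 0.0591, 0.0127]
contact_force: [-0.5, -0.2, -0.8]
tcp_pos: [0.5169, 0.0591, 0.0117]
contact_force: [-0.0, -0.2, 0.3]
```

```bash
python3 -m crank '[[0,0,-0.005,0,-1],[0,0,0,0,-1]]' | grep -E "pos|t_force"
python3 -m crank '[[0,0,-0.005,0,-1],[0,0,0,0,-1]]' | grep -E "pos|t_force"
```

```text
tcp_pos: [0.5169, 0.0591, 0.0108]
contact_force: [0.2, 0.8, 0.2]
tcp_pos: [0.517, 0.0591, 0.0098]
contact_force: [-0.2, 0.6, -0.5]
```

```bash
python3 -m crank '[[0,0,-0.005,0,-1],[0,0,0,0,-1]]' | grep -E "pos|t_force"
python3 -m crank '[[0,0,-0.005,0,-1],[0,0,0,0,-1]]' | grep -E "pos|t_force"
python3 -m crank '[[0,0,-0.005,0,-1],[0,0,0,0,-1]]' | grep -E "pos|t_force"
```

```text
tcp_pos: [0.5169, 0.0591, 0.0088]
contact_force: [0.2, 0.4, -0.3]
tcp_pos: [0.5169, 0.0591, 0.0078]
contact_force: [-0.1, 0.2, 0.1]
tcp_pos: [0.517, 0.0591, 0.0068]
contact_force: [0.1, 0.1, 0.0]
```

```bash
python3 -m crank '[[0,0,-0.005,0,-1],[0,0,0,0,-1]]' | grep -E "pos|t_force"
python3 -m crank '[[0,0,-0.005,0,-1],[0,0,0,0,-1]]' | grep -E "pos|t_force"
python3 -m crank '[[0,0,-0.005,0,-1],[0,0,0,0,-1]]' | grep -E "pos|t_force"
```

```text
tcp_pos: [0.5169, 0.0591, 0.0058]
contact_force: [-0.5, -0.9, -0.2]
tcp_pos: [0.517, 0.0591, 0.0048]
contact_force: [0.1, -1.2, -0.3]
tcp_pos: [0.5169, 0.0591, 0.0037]
contact_force: [-0.5, -0.3, -0.2]
```

Run:
```python
from h import *
N=r.grab_frame("scene"); S=cv2.imread("pics/scene0.png")
N=cv2.convertScaleAbs(N,alpha=1.7,beta=15)
c=lambda I:cv2.resize(I[215:275,315:375],(400,400),interpolation=cv2.INTER_CUBIC)
P=np.hstack([c(S),c(N)]); cv2.imwrite("pics/c5.png",P)
```

```text
(no output)
```

View pics/c5.png

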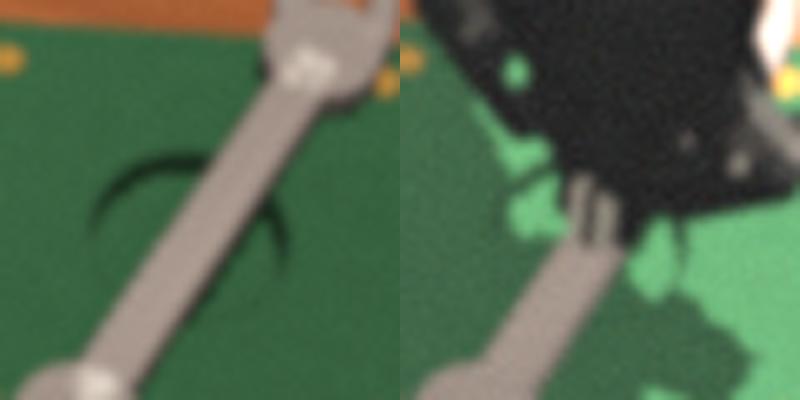

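The tips still overlay the shaft from above. My pick is the pads' front edge, about 11 mm nearer the camera, so the tips are at z ≈ 0.048. Keep probing.

```bash
python3 -m crank '[[0,0,-0.01,0,-1],[0,0,0,0,-1]]' | grep -E "pos|t_force"
python3 -m crank '[[0,0,-0.005,0,-1],[0,0,0,0,-1]]' | grep -E "pos|t_force"
python3 -m crank '[[0,0,-0.005,0,-1],[0,0,0,0,-1]]' | grep -E "pos|t_force"
```

```text
tcp_pos: [0.5173, 0.0591, 0.0025]
contact_force: [-2.1, -0.5, 7.9]
tcp_pos: [0.5174, 0.0591, 0.0025]
contact_force: [-6.2, -0.6, 19.3]
tcp_pos: [0.5174, 0.0591, 0.0024]
contact_force: [-9.5, -1.9, 30.9]
```

```bash
python3 -m crank '[[0,0,-0.005,0,-1],[0,0,0,0,-1]]' | grep -E "pos|t_force"
python3 -m crank '[[0,0,-0.005,0,-1],[0,0,0,0,-1]]' | grep -E "pos|t_force"
```

```text
tcp_pos: [0.5174, 0.0591, 0.0023]
contact_force: [-12.6, -1.8, 41.7]
tcp_pos: [0.5174, 0.0591, 0.0022]
contact_force: [-16.7, -2.7, 52.2]
```

Contact at reported z = 0.0026, where the shaft top is 0.042, so tip height = reported + 0.039. Back up, open, then grip with the tips near 0.033 (reported −0.006).

```bash
python3 -m crank '[[0,0,0.15,0,-1],[0,0,0.1,0,1],[0,0,0,0,1],[0,0,0,0,1],[0,0,0,0,1],[0,0,0,0,1],[0,0,0,0,1],[0,0,0,0,1]]'| grep -E "pos|force|width"
python3 -m crank '[[0,0,0,0,1],[0,0,0,0,1],[0,0,0,0,1]]'| grep -E "pos|force|width"
```

```text
tcp_pos: [0.5164, 0.059, 0.047]
contact_force: [1.2, -0.3, -0.4]
grip_width: 0.0834
gripper_force: 0.0
tcp_pos: [0.5169, 0.0591, 0.0477]
contact_force: [-0.6, -0.0, 0.4]
grip_width: 0.0852
gripper_force: 0.0
```

```bash
python3 -m crank '[[0,0,-0.08,0,1],[0,0,-0.08,0,1],[0,0,-0.08,0,1],[0,0,-0.027,0,1],[0,0,0,0,1],[0,0,0,0,1]]'| grep -E "pos|force|width"
python3 -m crank '[[0,0,0,0,-1],[0,0,0,0,-1],[0,0,0,0,-1],[0,0,0,0,-1],[0,0,0,0,-1],[0,0,0,0,-1],[0,0,0,0,-1],[0,0,0,0,-1]]' 80| grep -E "pos|force|width"
```

```text
tcp_pos: [0.5171, 0.0592, -0.0053]
contact_force: [-1.2, -0.2, 1.0]
grip_width: 0.0853
gripper_force: 0.0
tcp_pos: [0.5171, 0.0589, -0.0049]
contact_force: [-1.5, -0.4, 7.6]
grip_width: 0.0152
gripper_force: 78.4
```

```bash
python3 -m crank '[[0,0,0.02,0,-1],[0,0,0.05,0,-1],[0,0,0.1,0,-1],[0,0,0.15,0,-1],[0,0,0.1,0,-1],[0,0,0,0,-1],[0,0,0,0,-1]]' | grep -E "pos|force|width"
python3 - <<'E'
from h import *
N=r.grab_frame("scene"); b=r.grab_frame("top")
cv2.imwrite("pics/c6.png",np.hstack([cv2.resize(N[150:320,270:440],(500,500)),cv2.resize(b[80:220,230:330],(290,406))[:, :].copy() if 0 else cv2.resize(b[80:220,230:314],(300,500))]))
E
```

```text
tcp_pos: [0.5177, 0.0592, 0.0797]
contact_force: [-0.4, -0.4, -3.8]
grip_width: 0.0151
gripper_force: 78.8
```

View pics/c6.png

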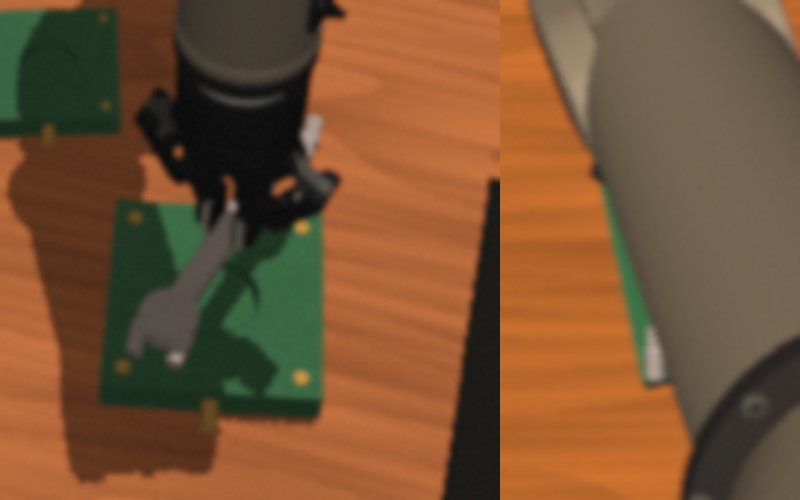

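Spanner held level and clear of the foot (scene crop, about (190,280)). Carrying it to the mat.

```bash
python3 -m crank '[[-0.01,0.08,0,0.045,-1],[-0.01,0.12,0,0.045,-1],[-0.01,0.12,0,0.045,-1],[-0.01,0.12,0,0.045,-1],[-0.01,0.12,0,0.045,-1],[-0.01,0.12,0,0.045,-1],[-0.01,0.12,0,0.045,-1],[-0.01,0.12,0,0.045,-1]]' | grep -E "pos|force|width|ori"
python3 -m crank '[[0,0.12,0,0,-1],[0,0.12,0,0,-1],[0,0.12,0,0,-1],[0,0.02,0,0,-1],[0,0,0,0,-1],[0,0,0,0,-1]]' | grep -E "pos|force|width|ori"
```

```text
tcp_pos: [0.4994, 0.2445, 0.0769]
orientation: [3.141, 0.015, -0.004]
contact_force: [0.6, -1.0, -3.6]
grip_width: 0.0152
gripper_force: 78.8
tcp_pos: [0.4999, 0.3185, 0.0771]
orientation: [3.14, 0.011, -0.004]
contact_force: [-0.1, -1.3, -3.7]
grip_width: 0.0151
gripper_force: 78.9
```

```bash
python3 -m crank '[[0,0,-0.1,0,-1],[0,0,-0.12,0,-1],[0,0,-0.12,0,-1],[0,0,-0.1,0,-1],[0,0,-0.06,0,-1],[0,0,0,0,-1],[0,0,0,0,-1]]' | grep -E "pos|t_force|width"
python3 -m crank '[[0,0,-0.01,0,-1],[0,0,0,0,-1]]' | grep -E "pos|t_force|width"
```

```text
tcp_pos: [0.5009, 0.318, -0.0218]
contact_force: [0.8, -0.3, -2.8]
grip_width: 0.0151
tcp_pos: [0.502, 0.3195, -0.0224]
contact_force: [-0.4, 0.3, -3.1]
grip_width: 0.0151
```

```bash
python3 -m crank '[[0,0,-0.01,0,-1],[0,0,-0.01,0,-1],[0,0,0,0,-1]]' | grep -E "pos|t_force|width"
python3 -m crank '[[0,0,-0.01,0,-1],[0,0,0,0,-1]]' | grep -E "pos|t_force|width"
```

```text
tcp_pos: [0.5011, 0.3191, -0.0274]
contact_force: [0.4, -0.4, -3.5]
grip_width: 0.0152
tcp_pos: [0.5009, 0.319, -0.0297]
contact_force: [-0.2, -0.1, -3.3]
grip_width: 0.0153
```

```bash
python3 -m crank '[[0,0,-0.007,0,-1],[0,0,0,0,-1]]' | grep -E "pos|t_force|width"
python3 -m crank '[[0,0,-0.004,0,-1],[0,0,0,0,-1]]' | grep -E "pos|t_force|width"
```

```text
tcp_pos: [0.5011, 0.3192, -0.0308]
contact_force: [-0.7, -0.4, -1.5]
grip_width: 0.0152
tcp_pos: [0.5011, 0.3192, -0.0308]
contact_force: [-2.2, -1.5, 6.8]
grip_width: 0.0151
```

Touching the mat at reported −0.0308, as predicted. Release and lift.

```bash
python3 -m crank '[[0,0,0.003,0,1],[0,0,0,0,1],[0,0,0,0,1],[0,0,0,0,1],[0,0,0,0,1],[0,0,0,0,1],[0,0,0,0,1],[0,0,0,0,1]]' | grep -E "pos|t_force|width"
python3 -m crank '[[0,0,0.05,0,1],[0,0,0.15,0,1],[0,0,0.15,0,1],[0,0,0.15,0,1],[0,0,0.15,0,1],[0,-0.15,0.1,0,1],[0,-0.18,0,0,1],[0,-0.18,0,0,1]]' | grep -E "pos|t_force|width"
python3 -m crank '[[0,-0.18,0,0,1],[0,-0.18,0,0,1],[0,-0.18,0,0,1],[0,-0.18,0,0,1],[0,-0.18,0,0,1],[0,-0.18,0,0,1],[0,-0.18,0,0,1],[0,-0.18,0,0,1]]' | grep -E "pos|t_force|width"
```

```text
tcp_pos: [0.501, 0.3191, -0.0311]
contact_force: [0.1, 0.1, -0.2]
grip_width: 0.0857
tcp_pos: [0.5019, 0.2174, 0.1215]
contact_force: [-0.8, -0.2, -0.5]
grip_width: 0.0852
tcp_pos: [0.5008, -0.0726, 0.1198]
contact_force: [-0.1, -0.8, -0.2]
grip_width: 0.0852
```

```bash
python3 -m crank '[[-0.04,-0.15,0,0,1],[-0.05,-0.15,0,0,1],[-0.05,-0.15,0,0,1],[-0.04,-0.15,0,0,1],[-0.04,-0.15,0,0,1],[0,0,0,0,1],[0,0,0,0,1]]' | grep -E "clock|pos|ori"
python3 - <<'E'
from m import *
T=r.grab_frame("top");S=r.grab_frame("scene");cv2.imwrite("pics/t7.png",T);cv2.imwrite("pics/s7.png",S)
for cam,img,f,s in(("top",T,(250,335,110,195),(150,230,95,230)),("scene",S,(298,388,210,300),(410,530,205,370))):
    g,gr,bl=masks(img); hsv=cv2.cvtColor(img,cv2.COLOR_BGR2HSV)
    rect(cam,g,f,.030,"foot")
    axis(rect(cam,(hsv[...,2]>75).astype(np.uint8)&(hsv[...,1]<75),s,.014,"spanner"))
    sc=((hsv[...,0]>12)&(hsv[...,0]<35)&(hsv[...,1]>90)&(hsv[...,2]>110)).astype(np.uint8); M=sc*0;M[f[2]:f[3],f[0]:f[1]]=sc[f[2]:f[3],f[0]:f[1]]
    n,l,q,c=cv2.connectedComponentsWithStats(M)
    for i in range(1,n):
        if 4<q[i,4]<60: print(" screw",c[i].round(1),q[i,4],(px2w(cam,*c[i],.030)*1000).round(1)[:2])
h=lambda I,x,y,w,k:cv2.resize(I[y:y+w,x:x+w],(k,k),interpolation=cv2.INTER_CUBIC)
cv2.imwrite("pics/c7.png",np.hstack([h(T,150,95,190,400)[:,:],h(S,295,180,200,400)]))
E
```

```text
clock: 15.75
tcp_pos: [0.4563, -0.2228, 0.1195]
orientation: [3.141, 0.003, 0.001]
top foot 3236 rect [511.6  52.8] [148.6 145. ] 11.4 mean [511.1  53. ]
top spanner 979 rect [500.6 319.5] [218.5  43.4] 1.5 mean [498.4 319.2]
 axis -178.9
 screw [310.6 123.8] 19 [584.7   6.7]
 screw [264. 134.] 21 [560.3 124.7]
 screw [253.8 151.8] 24 [515.1 150.5]
 screw [321.1 169.7] 20 [466.3 -17.2]
 screw [274.  179.9] 20 [442.9 100.7]
scene foot 4696 rect [520.6  53.3] [159.5 145.4] 11.4 mean [523.5  54.4]
scene spanner 1274 rect [499.5 317.8] [218.5  41.5] 1.8 mean [507.3 318.1]
 axis -178.9
 screw [315.5 223.4] 21 [466.1 -18.5]
 screw [372.2 226.9] 23 [442.6  99.3]
 screw [307. 235.] 5 [498.7 -27.8]
 screw [305.  256.5] 8 [548.8 -17.5]
 screw [304. 266.] 7 [570.1 -13.3]
 screw [311.4 274. ] 25 [583.4   5.8]
 screw [303. 276.] 5 [591.9  -9. ]
 screw [372. 278.] 23 [560.  123.3]
```

View pics/c7.png

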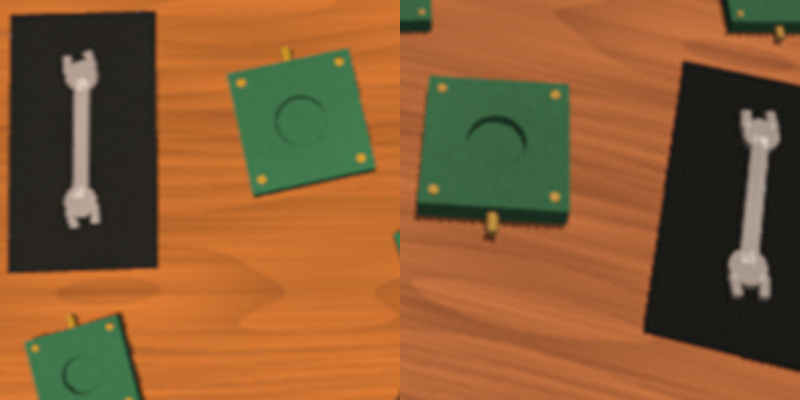

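Top crop: spanner flat and lengthwise in the middle of the mat at (80,138), recess clear at (300,121). The foot centre from its screws is (513, 53) mm in both views. Now grip the holder.

```bash
python3 -m crank '[[0,-0.016,-0.12,0,1],[0,0,-0.15,0,1],[0,0,-0.15,0,1],[0,0,-0.15,0,1],[0,0,-0.08,0,1],[0,0,-0.04,0,1],[0,0,0,0,1],[0,0,0,0,1]]' | grep -E "pos|t_force|width"
python3 -m crank '[[0,0,0,0,-1],[0,0,0,0,-1],[0,0,0,0,-1],[0,0,0,0,-1],[0,0,0,0,-1],[0,0,0,0,-1],[0,0,0,0,-1],[0,0,0,0,-1]]' 50| grep -E "pos|force|width"
```

```text
tcp_pos: [0.4578, -0.2233, -0.0186]
contact_force: [-0.1, 0.3, 0.2]
grip_width: 0.0853
tcp_pos: [0.4575, -0.2244, -0.0182]
contact_force: [-1.5, 0.2, 6.7]
grip_width: 0.0308
gripper_force: 49.0
```

```bash
python3 -m crank '[[0,0,0.03,0,-1],[0,0,0.1,0,-1],[0,0,0.12,0,-1],[0,0,0.12,0,-1],[0,0,0.08,0,-1],[0.02,0.1,0,0,-1],[0.03,0.14,0,0,-1],[0.03,0.14,0,0,-1]]' | grep -E "pos|force|width"
python3 -m crank '[[0.03,0.14,0,0,-1],[0.03,0.14,0,0,-1],[0.03,0.14,0,0,-1],[0.03,0.14,0,0,-1],[0.03,0.14,0,0,-1],[0.03,0.14,0,0,-1],[0,0,0,0,-1],[0,0,0,0,-1]]' | grep -E "pos|force|width|ori"
```

```text
tcp_pos: [0.4729, -0.1482, 0.0716]
contact_force: [-0.0, 0.7, -2.4]
grip_width: 0.0307
gripper_force: 49.8
tcp_pos: [0.509, 0.0219, 0.0711]
orientation: [-3.141, -0.015, -0.0]
contact_force: [-0.1, -0.1, -1.4]
grip_width: 0.0309
gripper_force: 49.9
```

```bash
python3 -m crank '[[0.027,0.08,0,0,-1],[0,0.075,0,0,-1],[0,0,-0.08,0,-1],[0,0,-0.08,0,-1],[0,0,0,0,-1],[0,0,0,0,-1]]' | grep -E "pos|force|width"
python3 - <<'E'
from m import *
S=r.grab_frame("scene");h,s,v=cv2.split(cv2.cvtColor(S,cv2.COLOR_BGR2HSV))
o=r.get_obs();p=np.array(o["tcp_pos"]);zb=p[2]+.0182
M=((h>12)&(h<35)&(s>110)&(v>60)).astype(np.uint8)
u0,v0=w2px("scene",[p[0],p[1],zb+.015]);print("expect bottom px",w2px("scene",[p[0]+.02,p[1],zb]).round(1))
box=[int(u0)-22,int(u0)+22,int(v0)-25,int(v0)+30];B=M*0;B[box[2]:box[3],box[0]:box[1]]=M[box[2]:box[3],box[0]:box[1]]
n,l,q,c=cv2.connectedComponentsWithStats(B)
for i in range(1,n):
    if q[i,4]>8: print(q[i],c[i].round(1))
E
```

```text
tcp_pos: [0.5133, 0.0493, 0.0384]
contact_force: [1.0, -0.6, -1.2]
grip_width: 0.0308
gripper_force: 49.9
expect bottom px [339.4 251.4]
[332 221  19  30 321] [340.7 239.3]
[341 225   4   4  12] [342.5 226.5]
```

The brass blob's bottom is at scene px (341, 250), against (339.4, 251.4) expected, so it is well within the ±10 mm clearance. Lowering.

```bash
python3 -m crank '[[0,0.01,-0.05,0,-1],[0,0,-0.06,0,-1],[0,0,-0.05,0,-1],[0,0,-0.02,0,-1],[0,0,0,0,-1],[0,0,0,0,-1]]' | grep -E "pos|force|width"
python3 -m crank '[[0,0,-0.007,0,-1],[0,0,0,0,-1]]' | grep -E "pos|t_force|width"
```

```text
tcp_pos: [0.5144, 0.0528, 0.0029]
contact_force: [-0.3, 0.8, -1.2]
grip_width: 0.0306
gripper_force: 49.9
tcp_pos: [0.5148, 0.0529, 0.0018]
contact_force: [-0.1, 0.1, -2.2]
grip_width: 0.0307
```

```bash
python3 -m crank '[[0,0,-0.007,0,-1],[0,0,0,0,-1]]' | grep -E "pos|t_force|width"
python3 -m crank '[[0,0,-0.004,0,-1],[0,0,0,0,-1]]' | grep -E "pos|t_force|width"
```

```text
tcp_pos: [0.5145, 0.0529, 0.0002]
contact_force: [0.2, -1.0, -2.4]
grip_width: 0.0307
tcp_pos: [0.5146, 0.0529, -0.0002]
contact_force: [-1.5, -0.4, 3.9]
grip_width: 0.0308
```

Contact at exactly the expected recess-floor height (−0.0002). Release and withdraw.

```bash
python3 -m crank '[[0,0,0,0,1],[0,0,0,0,1],[0,0,0,0,1],[0,0,0,0,1],[0,0,0,0,1],[0,0,0,0,1],[0,0,0,0,1],[0,0,0,0,1]]' | grep -E "pos|t_force|width"
python3 -m crank '[[0,0,0.05,0,1],[0,0,0.15,0,1],[0,0,0.15,0,1],[0,0,0.15,0,1],[0,0,0.15,0,1],[0,-0.15,0,0,1],[0,-0.18,0,0,1],[0,-0.18,0,0,1]]' >/dev/null
python3 -m crank '[[0,-0.18,0,0,1],[0,-0.18,0,0,1],[0,-0.18,0,0,1],[0,-0.18,0,0,1],[0,-0.18,0,0,1],[0,0,0,0,1],[0,0,0,0,1],[0,0,0,0,1]]' | grep -E "clock|pos|t_force|width"
python3 - <<'E'
from m import *
for cam,f,s in(("top",(275,308,125,165),(150,230,95,230)),("scene",(325,360,210,265),(410,530,205,370))):
    I=r.grab_frame(cam);h,sa,v=cv2.split(cv2.cvtColor(I,cv2.COLOR_BGR2HSV))
    rect(cam,(v<50).astype(np.uint8)&~((h>50)&(h<90)&(sa>90)),f,.073,"disc")
    rect(cam,((h>12)&(h<35)&(sa>110)&(v>60)).astype(np.uint8),f,.073,"brass")
    axis(rect(cam,(v>75).astype(np.uint8)&(sa<75),s,.014,"spanner"))
E
```

```text
tcp_pos: [0.5145, 0.0529, -0.0007]
contact_force: [-0.7, -0.1, 0.6]
grip_width: 0.0855
clock: 22.07
tcp_pos: [0.5144, -0.2285, 0.1297]
contact_force: [0.6, 0.5, -0.2]
grip_width: 0.0855Traceback (most recent call last):
  File "<stdin>", line 4, in <module>
  File "m.py", line 7, in rect
    R=cv2.minAreaRect(P); print(cam,name,len(u),"rect",np.round(R[0],1),np.round(R[1],1),round(R[2],1),"mean",P.mean(0).round(1)); return P
cv2.error: OpenCV(4.12.0) /io/opencv/modules/imgproc/src/convhull.cpp:143: error: (-215:Assertion failed) total >= 0 && (depth == CV_32F || depth == CV_32S) in function 'convexHull'
```

Run:
```python
from m import *
for cam,f,s in(("top",(275,308,125,165),(150,230,95,230)),("scene",(325,360,210,265),(410,530,205,370))):
    I=r.grab_frame(cam);h,sa,v=cv2.split(cv2.cvtColor(I,cv2.COLOR_BGR2HSV))
    a,b=w2px(cam,[.513,.053,.073]).round().astype(int); B=(a-7,a+8,b-7,b+8)
    rect(cam,(v<85).astype(np.uint8),B,.073,"disc")
    axis(rect(cam,(v>75).astype(np.uint8)&(sa<75),s,.014,"spanner"))
```

```text
top disc 32 rect [512.9  52.6] [17.4 17.2] 43.5 mean [513.2  52.6]
top spanner 983 rect [500.6 319.5] [218.5  43.4] 1.5 mean [498.3 319.2]
 axis -178.9
scene disc 61 rect [512.   51.5] [19.8 20.2] 74.9 mean [512.3  51.2]
scene spanner 1281 rect [499.5 317.8] [218.5  41.5] 1.8 mean [507.  318.1]
 axis -178.8
```

The black disc sits at (513, 52) mm at z = 0.073 in both views, so the holder is upright in the recess. The spanner hasn't moved on the mat. Handing in.

```bash
python3 -c "from bench import r;print(r.hand_in())"
```

```text
the job is handed in; nothing more can be done
None
```

The job is handed in: the spanner lies flat and lengthwise on the mat and the lampholder stands upright in the recess, both confirmed in both camera views, at about 22 s; one caveat is that, while probing for height, the closed fingertips pressed on the spanner with up to about 55 N.

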